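Screw the captive lid down on the coffee grinder

TASK

The coffee grinder's lid hangs open on its hinge. Swing it over, push it fully shut on the mouth and screw it tight: clockwise from above, on through the stretch where it turns stiffer, until it stops dead. Leave the mug, the mandarin and the tin where they are.

Things in the scene. Friction and masses are not known exactly. Their poses are not given: they have to be found in the camera images.
- grinder: steel counter-top coffee grinder, bolted down, 132 mm diameter at the foot, mouth 92 mm across with its rim 125 mm above the worktop. Origin: centre of its underside; x points from the drawer front to the lid's hinge, z up
- hinge_point (a point): point on the axis of the lid's hinge, 60 mm from the mouth's centre (on the +x side of the grinder) at rim height, 125 mm up. Its own y axis is the hinge axis; its -x axis points along the lid plane from the hinge through the lid's centre
- lid_centre (a point): centre of the upper face of the black lid's disc (107 mm across, 6 mm thick, 13 mm skirt below), 60 mm from the hinge axis, 6 mm above it when shut; z: outward normal (up when shut). On that face: a hub 24 mm across and three radial ribs 120 degrees apart, the first along +x, reaching 50 mm from the centre, 9 mm thick, 26 mm high. The lid screws about z; the ribs turn it
- strap (a joint): hinge of the lid: 0 shut on the mouth, growing as it opens (1.57 upright; it starts leaning back past upright). Stiff: the lid stays where it is left (about 2 N at its edge). Shut and turned some 0.9 rad, it is held down by its thread; if not pushed fully shut, the thread does not catch
- seal (a joint): sealing stop at the end of the lid's thread: 0 until the lid has been screwed on by 1.5 to 3 rad from its start (unknown beforehand, to be felt), then carried along by the lid, which takes about 8 N at the ribs instead of 2 N; 0.25 is the dead stop (tight)
- mug: mug, pink above white, 88 mm diameter, 116 mm over its handle, 90 mm high; origin under its centre
- mandarin: mandarin, 58 mm across, 52 mm high; origin at its underside
- tin: food tin, 75 mm diameter, 58 mm high; origin under its centre

How it is judged:
By the outcome, as a careful person would: the job done as asked, in the order asked, and still so for the second after the job is handed in, with the robot touching nothing.
It also fails if it takes over 64 s, if anything falls off the work surface, if the arm or the gripper's body presses on something with over 40 N, if the wrist force passes 120 N, or if a joint passes its speed limit or range.

ROBOT

A 6-joint arm with a two-finger parallel gripper is mounted at the origin on a cart in front of the work surface, level with it; the furniture and walls round the work are solid. World frame = base frame: x ahead of the robot, y to its left, z up, the work surface at z = 0. Lengths are in m, angles in rad, forces in N, time in s.
With the tool pointing down it reaches from about 0.3 to 0.875 m from the base axis. Payload 6.4 kg.
Tool frame: the origin (TCP) lies at the very end of the fingers, on their centre line; the grasp point (between the pads) lies ctrl.grip_point_offset behind it (ctrl.grip_point_offset is the distance from the TCP to the grasp point, in m); z points along the fingers, x is the direction in which the jaws open and shut, and the axes are right-handed (so a half turn about z gives the same grasp; the last joint's range is limited). The gripper opens to 85 mm and grips with 20 to 120 N. Pads are 22 mm wide; open, the fingers measure 114 mm over their backs; the gripper's body (76 mm by 85 mm) begins 54 mm behind the grasp point. The pads swing forward as they close: fully open they stand 13 mm farther back than shut.
Start: joints at [0.969, 0.181, 1.607, -0, 1.354, -0.206], TCP at [0.222, 0.531, 0.231] pointing down, gripper open.
Joint ranges: [-2.99, 2.99], [-0.89, 2.07], [0.3, 2.58], [-1.14, 4.28], [0, 2.63], [-3.12, 3.12]. Speed limits (rad/s): [2.57, 2.57, 3.01, 3.14, 3.14, 3.14].

INTERFACE

Orientations are given as a unit quaternion [w, x, y, z].
In Python, from bench import get_obs, viewer, workorder, ctrl gives the robot as it stands. The module is installed in compiled form; this text tells all that it offers.
- The arm moves only by the tool move_arm, never from a script. Its argument "increments" is a list of rows, each an object of numbers: "tx", "ty", "tz": the shift along the tool's x, y, z in m; "turn": the turn about the tool's z in degrees. A call has 1 to 20 rows; each row is the pose to reach, as a shift and turn from the pose commanded when the call began, along the tool's axes at that moment; what a row does not reach only later rows make up. A row lasts 1/12 s, in which the tool goes at most 41.7 mm and 7.16 degrees, less where a joint would pass 70% of its speed; a pose out of reach is approached as far as the arm can. A call with a gripper value outside its range is refused whole. "gripper" is the opening, from 0 (shut) to 1 (fully open), set as the call begins (left out, the last holds). The fingers move at their own pace and stop on an object; the grip force is fixed at half the most. Time passes only in rows, so rows that repeat a pose let the fingers close. It gives the time, the measured TCP pose, the force and the opening at its end, in the units of the state.
- get_obs(): the state, without advancing time (a new reading comes with each control period).
- viewer.camera(name): name is "side" or "top"; returns (picture, depth): 420x560x3 uint8, red, green, blue; 420x560 float32, m along the optical axis (not along the pixel's ray), 0 where there is no reading.
- viewer.get_calibration(name): a dict with "intrinsics" (3x3 intrinsics, pixels), "origin" and "attitude" of the camera in the world. Camera axes: x right, y up, looking along -z (the intrinsics and any distortion apply to the point x, -y, -z); pixel columns grow to the right and rows downward; lengths in m; the calibration is good to about 2 mm. A picture is of the moment at which its call begins. get_calibration takes no time and is no camera call.
- workorder.hand_in(): hands the job in, once; it reports no verdict.
The state is a dict: "time_s": time; "q": joint angles; "dq": joint speeds; "joint_efforts": joint torques, N m; "eef_pos": TCP position; "eef_rot": TCP orientation; "wrist_force": force on the tool from outside, world axes, zero at the start; "torque": the same for the moment, N m; "opening": opening from 0.0 (shut) to 1.0 (fully open).
Only numpy, scipy, OpenCV 4.12 (cv2) and the standard library are available. Lean on these libraries where they do the work, as an engineer would, in place of code of your own. Each camera call takes 0.05 s, during which the arm holds its last target.

## Working session

There is one attempt and no reset: what is moved stays moved. The work goes in short steps, Python scripts to look and compute and a tool call to move; the robot and the scene stay as the last step left them, time stands still between calls to the robot, and variables do not carry over. Pictures are saved under pics/ and viewed, and the job is handed in when it is done.

Besides the shell and the picture viewer there is one more tool, called after "Call:" as name([rows], argument=value, ...), one row to a line, values as JSON. move_arm: Moves the arm, as the interface text tells. Its arguments: {"type":"object","properties":{"increments":{"type":"array"},"gripper":{"type":"number"}},"required":["increments"]}

```bash
mkdir -p pics
cat > h.py <<'E'
import numpy as np, cv2
from bench import get_obs, viewer, workorder, ctrl
def cam(n):
    p,d=viewer.camera(n); return p,d,viewer.get_calibration(n)
E
python3 - <<'E'
from h import *
print(get_obs()); print(ctrl.grip_point_offset)
for n in("side","top"):
    p,d,c=cam(n); print(c); cv2.imwrite(f"pics/{n}0.png",p[:,:,::-1]); np.savez(f"{n}0.npz",p=p,d=d)
E
```

```text
{'time_s': 0.0, 'q': array([ 9.68734068e-01,  1.81530465e-01,  1.60801430e+00,  1.33940352e-05,
        1.35386207e+00, -2.06264767e-01]), 'dq': array([-0.00043472,  0.00126551, -0.00064459, -0.00165421,  0.0010157 ,
        0.00078535]), 'joint_efforts': array([ 2.98354171e-03, -4.44870651e+01, -3.51348281e+01,  1.03977693e-04,
        9.03252047e-03,  3.93091545e-05]), 'eef_pos': array([0.22131732, 0.53007976, 0.2303871 ]), 'eef_rot': array([ 3.31429316e-04,  8.32329766e-01,  5.54280017e-01, -8.44400639e-04]), 'wrist_force': array([-0.74430285, -0.12824114, -0.34041757]), 'torque': array([-0.01509858,  0.06108899, -0.00638799]), 'opening': 1.0016309524934297}
0.0187
{'intrinsics': array([[473.50838169,   0.        , 273.82201412],
       [  0.        , 473.50838169, 218.71748632],
       [  0.        ,   0.        ,   1.        ]]), 'origin': array([0.42538986, 0.79765458, 0.49321874]), 'attitude': array([-0.03167134, -0.01710276,  0.55711956,  0.82965187])}
{'intrinsics': array([[484.45572591,   0.        , 278.32281266],
       [  0.        , 484.45572591, 209.6760148 ],
       [  0.        ,   0.        ,   1.        ]]), 'origin': array([ 0.34919582, -0.09999552,  1.18865052]), 'attitude': array([-0.7000639 , -0.03649527,  0.05652502,  0.71090333])}
```

View pics/side0.png

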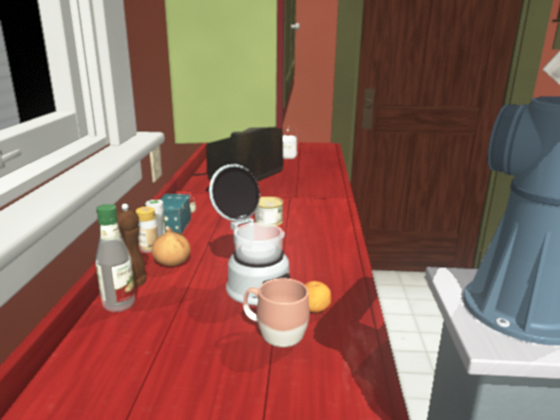

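View pics/top0.png

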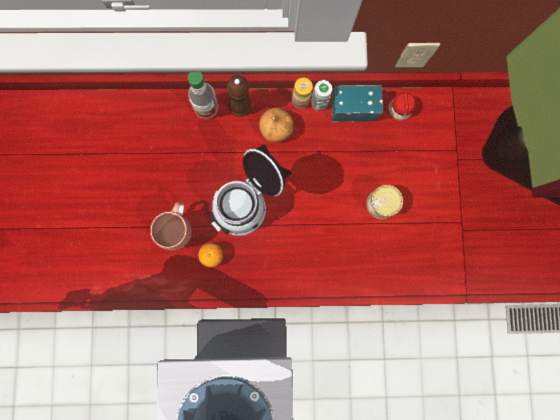

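The side view shows the grinder at about (258,262) with the open lid at (237,192). The mug is in front at (283,312), the mandarin at (317,296) and the tin at (270,210). In the top view the mouth is at about (238,203) and the lid at about (264,172). The mug is at (171,230), the mandarin at (211,255) and the tin at (385,201).

```bash
cat >> h.py <<'E'
from scipy.spatial.transform import Rotation as R
def cloud(d,c):
    K=c['intrinsics'];v,u=np.mgrid[0:d.shape[0],0:d.shape[1]]
    P=np.stack([(u-K[0,2])/K[0,0]*d,-(v-K[1,2])/K[1,1]*d,-d],-1)
    q=c['attitude'];Rm=R.from_quat([q[1],q[2],q[3],q[0]]).as_matrix()
    return P@Rm.T+c['origin']
def proj(X,c):
    K=c['intrinsics'];q=c['attitude'];Rm=R.from_quat([q[1],q[2],q[3],q[0]]).as_matrix()
    p=(np.atleast_2d(X)-c['origin'])@Rm
    return np.stack([K[0,0]*p[:,0]/-p[:,2]+K[0,2],K[1,1]*p[:,1]/p[:,2]+K[1,2]],-1)
E
python3 - <<'E'
from h import *
for n,(r0,r1,c0,c1) in {"side":(140,350,180,340),"top":(130,280,140,300)}.items():
    f=np.load(n+"0.npz");c=viewer.get_calibration(n)
    W=cloud(f['d'],c);np.save(n+"W.npy",W)
    cv2.imwrite(f"pics/{n}0c.png",cv2.resize(f['p'][r0:r1,c0:c1,::-1],None,fx=3.6 if n=='top' else 2.8,fy=3.6 if n=='top' else 2.8,interpolation=cv2.INTER_CUBIC))
W=np.load("topW.npy")
for nm,(u,v) in dict(mouth=(238,203),rimL=(214,200),lid=(264,172),mug=(171,230),mand=(211,255),tin=(385,201),table=(300,240),onion=(276,125)).items(): print(nm,W[v,u].round(3))
W=np.load("sideW.npy")
for nm,(u,v) in dict(lid=(235,192),mug=(283,312),mand=(317,296),tin=(270,210),table=(340,340)).items(): print(nm,W[v,u].round(3))
E
```

```text
mouth [ 0.511 -0.04   0.09 ]
rimL [0.514 0.011 0.121]
lid [ 0.565 -0.101  0.175]
mug [0.459 0.127 0.006]
mand [0.395 0.025 0.05 ]
tin [ 0.516 -0.388  0.056]
table [ 0.43  -0.187  0.003]
onion [ 0.702 -0.131  0.065]
lid [ 0.567 -0.102  0.18 ]
mug [0.454 0.161 0.074]
mand [0.397 0.054 0.04 ]
tin [ 0.515 -0.358  0.044]
table [ 0.358  0.126 -0.   ]
```

```bash
ls -la .
```

```text
total 14272
drwxr-xr-x  3 agent agent    4096 Dec  6 11:08 .
drwxr-xr-x 23 root  root     4096 Dec  6 11:07 ..
-rw-r--r--  1 agent agent     669 Dec  6 11:08 h.py
drwxr-xr-x  2 agent agent    4096 Dec  6 11:08 pics
-rw-r--r--  1 agent agent 1646890 Dec  6 11:07 side0.npz
-rw-r--r--  1 agent agent 5644928 Dec  6 11:08 sideW.npy
-rw-r--r--  1 agent agent 1646890 Dec  6 11:07 top0.npz
-rw-r--r--  1 agent agent 5644928 Dec  6 11:08 topW.npy
```

View pics/side0c.png

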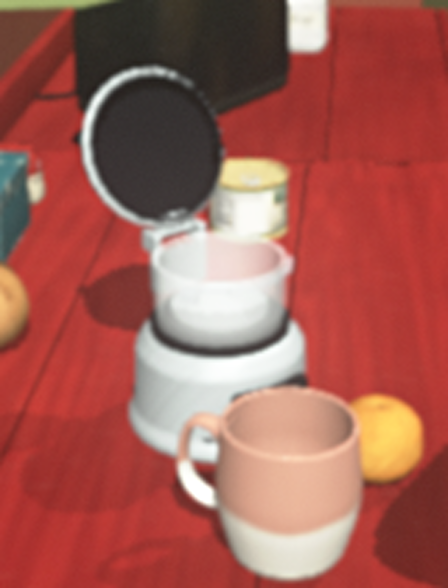

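View pics/top0c.png

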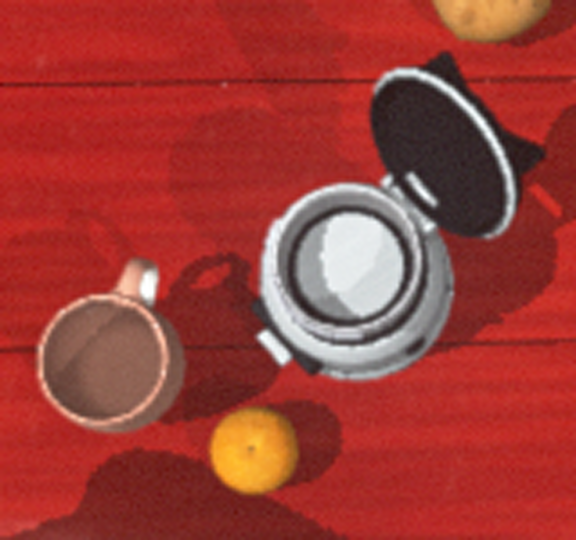

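Run:
```python
from h import *
from scipy.optimize import least_squares
# lid underside points & grinder rim from both cams
T=np.load("topW.npy");S=np.load("sideW.npy")
for W,n in((T,'top'),(S,'side')):
    m=(abs(W[...,2]-.122)<.006)&(W[...,0]>.4)&(W[...,0]<.6)&(W[...,1]>-.1)&(W[...,1]<.04)
    P=W[m]; A=np.c_[2*P[:,:2],np.ones(len(P))];s=np.linalg.lstsq(A,(P[:,:2]**2).sum(1),rcond=None)[0]
    print(n,len(P),s[:2],np.sqrt(s[2]+s[0]**2+s[1]**2), P[:,2].max())
    m=(W[...,2]>.140)&(W[...,2]<.3)&(W[...,0]>.5)&(W[...,0]<.7)&(W[...,1]>-.2)&(W[...,1]<.0)
    L=W[m];c=L.mean(0);U,s,V=np.linalg.svd(L-c,full_matrices=False);print(len(L),c,V[2],s,L.min(0),L.max(0))
```

```text
top 312 [ 0.51015582 -0.03759589] 0.04601639624336293 0.12783893382873668
1402 [ 0.56691249 -0.1035048   0.18669557] [-0.59371816  0.68477974  0.4225819 ] [1.18317081 1.08473344 0.32708675] [ 0.51531605 -0.15757989  0.14004013] [ 0.62298861 -0.05538475  0.23784385]
side 560 [ 0.51768614 -0.03632751] 0.047546108244332065 0.12795664247262295
2129 [ 0.56906852 -0.0997503   0.18331052] [-0.60318031  0.68959714  0.40078585] [1.38929949 1.2227221  0.23824246] [ 0.51927325 -0.13872592  0.1400717 ] [ 0.62735067 -0.05175282  0.23417663]
```

```bash
cat >> h.py <<'E'
class G: cx,cy,yaw,th=0.511,-0.038,np.radians(-48.9),np.radians(114)
def gpt(x,y,z):  # grinder frame -> world
    c,s=np.cos(G.yaw),np.sin(G.yaw); return np.stack([G.cx+c*x-s*y,G.cy+s*x+c*y,z+0*x],-1)
def lidpt(x,y,z,th=None): # lid_centre frame -> world
    th=G.th if th is None else th
    a=.06-x; b=.006+z  # along lid from hinge, outward
    return gpt(.06-a*np.cos(th)+b*np.sin(th),y,.125+a*np.sin(th)+b*np.cos(th))
t=np.linspace(0,2*np.pi,73)
def overlay(n,p,c,th,scr,fn,box,k):
    p=cv2.resize(np.ascontiguousarray(p[box[0]:box[1],box[2]:box[3],::-1]),None,fx=k,fy=k,interpolation=cv2.INTER_CUBIC)
    def dr(P,col):
        q=(proj(P,c)+.5-[box[2],box[0]])*k
        cv2.polylines(p,[np.int32(q*8)],False,col,1,cv2.LINE_AA,3)
    dr(gpt(.046*np.cos(t),.046*np.sin(t),.125),(255,255,0))
    dr(gpt(.066*np.cos(t),.066*np.sin(t),0.0),(255,0,255))
    dr(lidpt(.0535*np.cos(t),.0535*np.sin(t),0*t,th),(0,255,0))
    dr(lidpt(.0535*np.cos(t),.0535*np.sin(t),0*t-.019,th),(0,255,255))
    for a in (0,2*np.pi/3,4*np.pi/3):
        a=a+scr; r=np.array([.012,.012,.05,.05]);z=np.array([0,.026,.026,0])
        dr(lidpt(r*np.cos(a),r*np.sin(a),z,th),(255,0,0))
    cv2.imwrite(fn,p)
E
python3 - <<'E'
from h import *
for n,b in {"side":(140,330,180,340),"top":(130,280,140,300)}.items():
    f=np.load(n+"0.npz");c=viewer.get_calibration(n)
    overlay(n,f['p'],c,None,0,f"pics/{n}0o.png",b,3.1 if n=='side' else 3.9)
E
```

```text
(no output)
```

View pics/side0o.png

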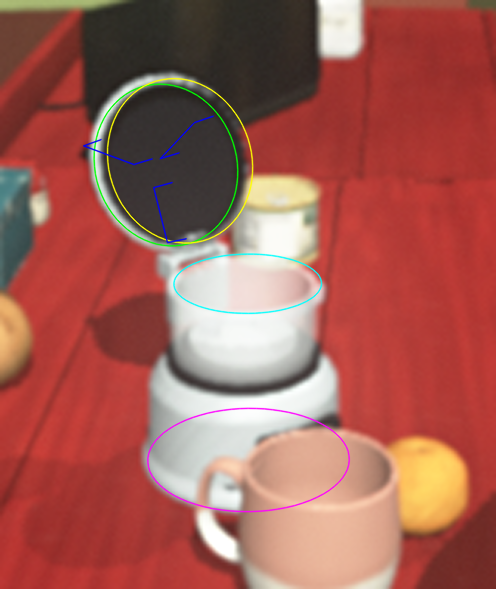

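View pics/top0o.png

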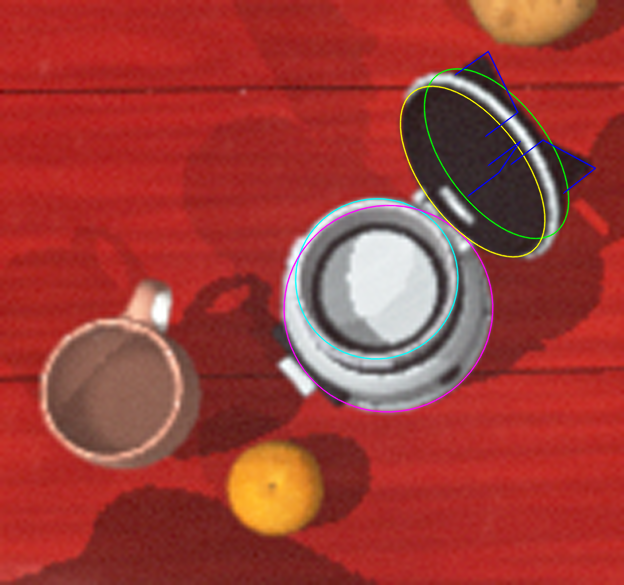

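The overlay agrees to 2–3 mm: mouth centre ≈ (0.511, −0.038), hinge direction ≈ −49°, lid open ≈ 114°. The ribs sit where expected, with first rib towards the hinge. I'll go behind the lid with the fingers shut and push between the two far ribs.

```bash
cat >> h.py <<'E'
def delta(xg,yg,z):
    o=get_obs();q=o['eef_rot'];Rm=R.from_quat([q[1],q[2],q[3],q[0]]).as_matrix()
    w=gpt(np.float64(xg),yg,z); 
    return Rm.T@(w-o['eef_pos']), np.degrees(np.arctan2(Rm[1,0],Rm[0,0]))
def where():
    o=get_obs();p=o['eef_pos']-[G.cx,G.cy,0];c,s=np.cos(G.yaw),np.sin(G.yaw)
    f=o['wrist_force']
    return np.round([o['time_s'],c*p[0]+s*p[1],-s*p[0]+c*p[1],p[2]],4), np.round([c*f[0]+s*f[1],-s*f[0]+c*f[1],f[2]],1),o['opening']
E
python3 - <<'E'
from h import *
print(delta(.155,0,.33),where())
E
```

```text
(array([-0.48122087,  0.62527907, -0.09898138]), np.float64(67.32392903368093)) (array([ 0.1   , -0.6185,  0.1552,  0.2305]), array([-0.1, -0.1, -1.2]), 1.0004043059839676)
```

Call:
move_arm([
  {"tz": -0.04},
  {"tz": -0.08},
  {"tz": -0.099},
  {"tx": -0.481,"ty": 0.625,"tz": -0.099,"turn": 26.2},
  {"tx": -0.481,"ty": 0.625,"tz": -0.099,"turn": 26.2},
  {"tx": -0.481,"ty": 0.625,"tz": -0.099,"turn": 26.2},
  {"tx": -0.481,"ty": 0.625,"tz": -0.099,"turn": 26.2},
  {"tx": -0.481,"ty": 0.625,"tz": -0.099,"turn": 26.2},
  {"tx": -0.481,"ty": 0.625,"tz": -0.099,"turn": 26.2},
  {"tx": -0.481,"ty": 0.625,"tz": -0.099,"turn": 26.2},
  {"tx": -0.481,"ty": 0.625,"tz": -0.099,"turn": 26.2},
  {"tx": -0.481,"ty": 0.625,"tz": -0.099,"turn": 26.2},
  {"tx": -0.481,"ty": 0.625,"tz": -0.099,"turn": 26.2},
  {"tx": -0.481,"ty": 0.625,"tz": -0.099,"turn": 26.2},
  {"tx": -0.481,"ty": 0.625,"tz": -0.099,"turn": 26.2},
  {"tx": -0.481,"ty": 0.625,"tz": -0.099,"turn": 26.2},
  {"tx": -0.481,"ty": 0.625,"tz": -0.099,"turn": 26.2},
  {"tx": -0.481,"ty": 0.625,"tz": -0.099,"turn": 26.2},
  {"tx": -0.481,"ty": 0.625,"tz": -0.099,"turn": 26.2},
  {"tx": -0.481,"ty": 0.625,"tz": -0.099,"turn": 26.2},
], gripper=0)

```text
validation failed for argument at $.in...
```

Call:
move_arm([
  {"tx": 0,"ty": 0,"tz": -0.04,"turn": 0},
  {"tx": 0,"ty": 0,"tz": -0.08,"turn": 0},
  {"tx": 0,"ty": 0,"tz": -0.099,"turn": 0},
], gripper=0)

```text
time_s: 0.35
eef_pos: [0.2223, 0.5315, 0.3348]
eef_rot: [-0.001, 0.832, 0.554, 0.002]
wrist_force: [1.0, 0.9, 1.4]
opening: 0.605
```

Call:
move_arm([
  {"tx": -0.481,"ty": 0.625,"tz": 0,"turn": 26.2},
  {"tx": -0.481,"ty": 0.625,"tz": 0,"turn": 26.2},
  {"tx": -0.481,"ty": 0.625,"tz": 0,"turn": 26.2},
  {"tx": -0.481,"ty": 0.625,"tz": 0,"turn": 26.2},
  {"tx": -0.481,"ty": 0.625,"tz": 0,"turn": 26.2},
  {"tx": -0.481,"ty": 0.625,"tz": 0,"turn": 26.2},
  {"tx": -0.481,"ty": 0.625,"tz": 0,"turn": 26.2},
  {"tx": -0.481,"ty": 0.625,"tz": 0,"turn": 26.2},
  {"tx": -0.481,"ty": 0.625,"tz": 0,"turn": 26.2},
  {"tx": -0.481,"ty": 0.625,"tz": 0,"turn": 26.2},
  {"tx": -0.481,"ty": 0.625,"tz": 0,"turn": 26.2},
  {"tx": -0.481,"ty": 0.625,"tz": 0,"turn": 26.2},
  {"tx": -0.481,"ty": 0.625,"tz": 0,"turn": 26.2},
  {"tx": -0.481,"ty": 0.625,"tz": 0,"turn": 26.2},
  {"tx": -0.481,"ty": 0.625,"tz": 0,"turn": 26.2},
  {"tx": -0.481,"ty": 0.625,"tz": 0,"turn": 26.2},
  {"tx": -0.481,"ty": 0.625,"tz": 0,"turn": 26.2},
  {"tx": -0.481,"ty": 0.625,"tz": 0,"turn": 26.2},
  {"tx": -0.481,"ty": 0.625,"tz": 0,"turn": 26.2},
  {"tx": -0.481,"ty": 0.625,"tz": 0,"turn": 26.2},
])

```text
time_s: 2.02
eef_pos: [0.6143, -0.1607, 0.3276]
eef_rot: [0.0, 0.937, 0.349, -0.001]
wrist_force: [-0.5, 0.8, -0.8]
opening: -0.002
```

Run:
```python
from h import *
print(delta(.155,0,.205),where())
```

```text
(array([ 0.00310272, -0.00526709,  0.12257627]), np.float64(40.80786290636624)) (array([ 2.0167,  0.1603, -0.0028,  0.3276]), array([-0.9,  0.1, -0.8]), -0.0016067917241581362)
```

Call:
move_arm([
  {"tx": 0,"ty": 0,"tz": 0.035,"turn": 0},
  {"tx": 0,"ty": 0,"tz": 0.07,"turn": 0},
  {"tx": 0,"ty": 0,"tz": 0.1,"turn": 0},
  {"tx": 0,"ty": 0,"tz": 0.123,"turn": 0},
  {"tx": 0,"ty": 0,"tz": 0.123,"turn": 0},
  {"tx": 0,"ty": 0,"tz": 0.123,"turn": 0},
])

```text
time_s: 2.52
eef_pos: [0.6119, -0.1536, 0.2059]
eef_rot: [-0.001, 0.936, 0.351, -0.001]
wrist_force: [0.4, -0.1, 1.0]
opening: 0.0
```

Run:
```python
from h import *
print(where())
for n,b in {"side":(100,330,180,340),"top":(100,280,140,340)}.items():
    p,d,c=cam(n)
    overlay(n,p,c,None,0,f"pics/{n}1o.png",b,2.6 if n=='side' else 3.3)
```

```text
(array([2.5167e+00, 1.5340e-01, 1.0000e-04, 2.0590e-01]), array([0.3, 0.2, 1. ]), 0.0001850326903116134)
```

View pics/side1o.png

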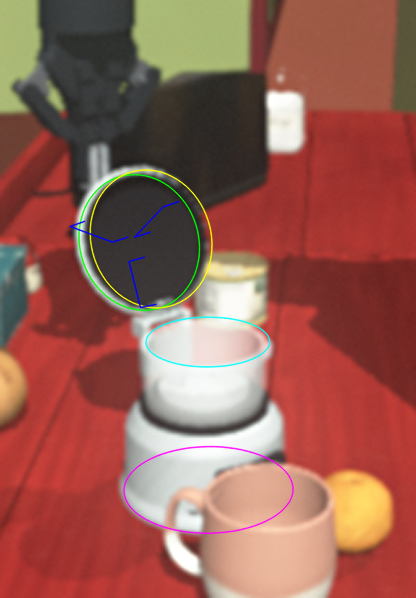

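View pics/top1o.png

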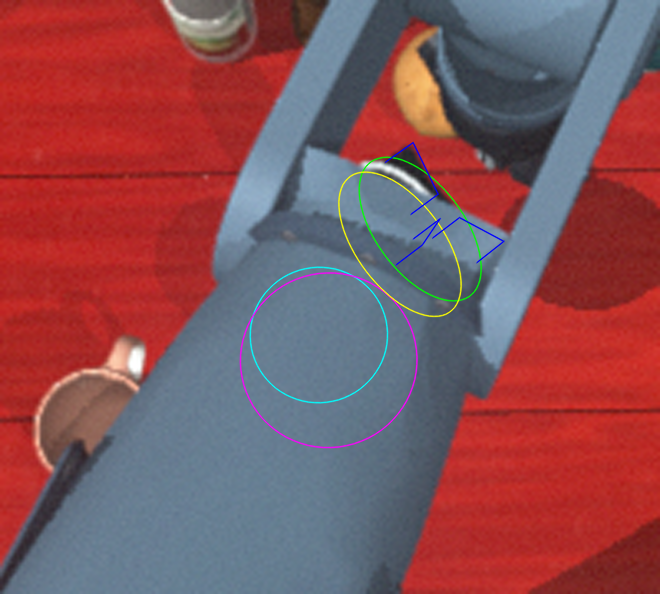

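Call:
move_arm([
  {"tx": 0,"ty": -0.012,"tz": 0,"turn": 0},
  {"tx": 0,"ty": -0.022,"tz": 0,"turn": 0},
  {"tx": 0,"ty": -0.03,"tz": 0,"turn": 0},
  {"tx": 0,"ty": -0.036,"tz": 0,"turn": 0},
  {"tx": 0,"ty": -0.042,"tz": 0,"turn": 0},
  {"tx": 0,"ty": -0.048,"tz": 0,"turn": 0},
  {"tx": 0,"ty": -0.054,"tz": -0.001,"turn": 0},
  {"tx": 0,"ty": -0.06,"tz": -0.003,"turn": 0},
  {"tx": 0,"ty": -0.066,"tz": -0.004,"turn": 0},
  {"tx": 0,"ty": -0.072,"tz": -0.005,"turn": 0},
  {"tx": 0,"ty": -0.078,"tz": -0.006,"turn": 0},
])

```text
time_s: 3.53
eef_pos: [0.561, -0.0949, 0.2131]
eef_rot: [-0.0, 0.936, 0.351, -0.0]
wrist_force: [1.0, -2.0, -2.0]
opening: -0.002
```

Run:
```python
from h import *
print(where())
p,d,c=cam("side");overlay("side",p,c,np.radians(90),0,"pics/side2o.png",(100,330,180,340),2.6)
```

```text
(array([3.5333e+00, 7.5800e-02, 3.0000e-04, 2.1310e-01]), array([ 2.1, -0.5, -2. ]), -0.00225694308302871)
```

View pics/side2o.png

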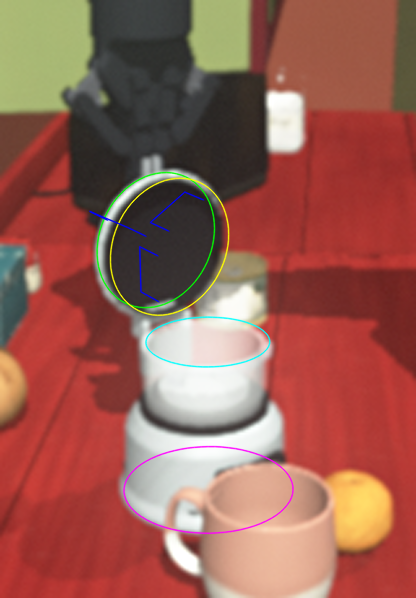

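The lid has followed to about upright: its outline in the crop spans (97–228, 170–315), and the finger shows behind its top edge at (150,165). I'll carry on round the arc.

Call:
move_arm([
  {"tx": 0,"ty": -0.006,"tz": -0.005,"turn": 0},
  {"tx": 0,"ty": -0.012,"tz": -0.009,"turn": 0},
  {"tx": 0,"ty": -0.017,"tz": -0.01,"turn": 0},
  {"tx": 0,"ty": -0.025,"tz": -0.009,"turn": 0},
  {"tx": 0,"ty": -0.034,"tz": -0.007,"turn": 0},
  {"tx": 0,"ty": -0.042,"tz": -0.004,"turn": 0},
  {"tx": 0,"ty": -0.05,"tz": 0,"turn": 0},
  {"tx": 0,"ty": -0.057,"tz": 0.004,"turn": 0},
  {"tx": 0,"ty": -0.064,"tz": 0.008,"turn": 0},
  {"tx": 0,"ty": -0.071,"tz": 0.014,"turn": 0},
  {"tx": 0,"ty": -0.077,"tz": 0.02,"turn": 0},
  {"tx": 0,"ty": -0.083,"tz": 0.027,"turn": 0},
  {"tx": 0,"ty": -0.088,"tz": 0.033,"turn": 0},
  {"tx": 0,"ty": -0.092,"tz": 0.041,"turn": 0},
  {"tx": 0,"ty": -0.096,"tz": 0.048,"turn": 0},
])

```text
time_s: 4.83
eef_pos: [0.498, -0.0228, 0.1643]
eef_rot: [-0.0, 0.936, 0.351, -0.0]
wrist_force: [1.1, -0.6, 0.5]
opening: -0.0
```

Run:
```python
from h import *
print(where())
p,d,c=cam("side");overlay("side",p,c,np.radians(20),0,"pics/side3o.png",(100,330,180,340),2.6)
```

```text
(array([ 4.8333e+00, -2.0000e-02,  2.0000e-04,  1.6430e-01]), array([1.2, 0.4, 0.5]), -0.00042967319705036793)
```

View pics/side3o.png

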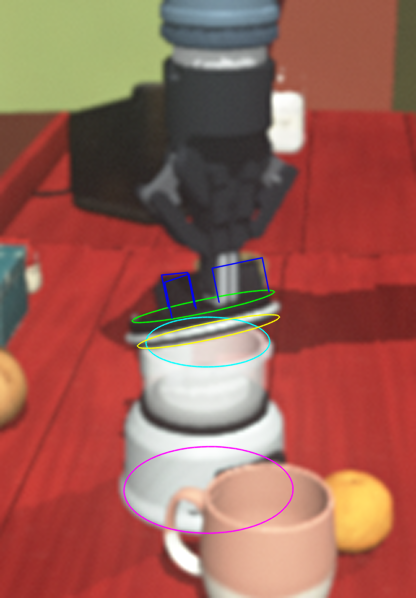

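Call:
move_arm([
  {"tx": 0,"ty": -0.003,"tz": 0.008,"turn": 0},
  {"tx": 0,"ty": -0.0055,"tz": 0.016,"turn": 0},
  {"tx": 0,"ty": -0.007,"tz": 0.023,"turn": 0},
  {"tx": 0,"ty": -0.008,"tz": 0.029,"turn": 0},
  {"tx": 0,"ty": -0.008,"tz": 0.032,"turn": 0},
  {"tx": 0,"ty": -0.008,"tz": 0.0335,"turn": 0},
  {"tx": 0,"ty": -0.008,"tz": 0.0335,"turn": 0},
])

```text
time_s: 5.47
eef_pos: [0.4929, -0.017, 0.1313]
eef_rot: [-0.0, 0.936, 0.351, -0.0]
wrist_force: [0.6, -0.4, 0.2]
opening: -0.002
```

Run:
```python
from h import *
print(where())
p,d,c=cam("side");overlay("side",p,c,np.radians(0),0,"pics/side4o.png",(100,330,180,340),2.6)
```

```text
(array([ 5.4667e+00, -2.7700e-02,  1.0000e-04,  1.3130e-01]), array([0.7, 0.2, 0.2]), -0.001797395960698017)
```

View pics/side4o.png

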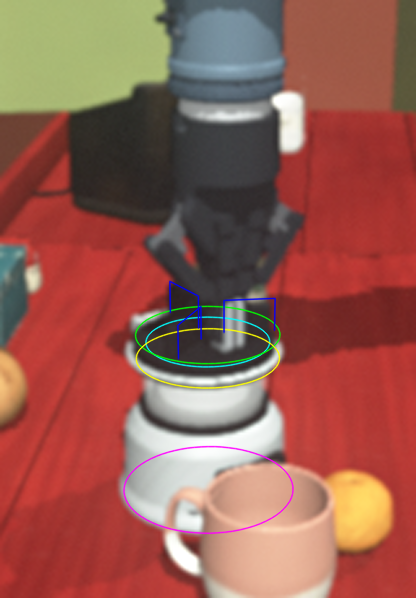

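Call:
move_arm([
  {"tx": 0,"ty": 0,"tz": 0.0015,"turn": 0},
  {"tx": 0,"ty": 0,"tz": 0.003,"turn": 0},
  {"tx": 0,"ty": 0,"tz": 0.003,"turn": 0},
])

```text
time_s: 5.77
eef_pos: [0.4936, -0.0171, 0.1296]
eef_rot: [0.0, 0.936, 0.351, 0.0]
wrist_force: [-3.1, 1.3, 7.2]
opening: 0.0
```

Run:
```python
from h import *
print(where())
```

```text
(array([ 5.7667e+00, -2.7100e-02,  6.0000e-04,  1.2960e-01]), array([-3. , -1.5,  7.2]), 6.032439508877657e-05)
```

Call:
move_arm([
  {"tx": 0,"ty": 0,"tz": 0.0015,"turn": 0},
  {"tx": 0,"ty": 0,"tz": 0.003,"turn": 0},
  {"tx": 0,"ty": 0,"tz": 0.003,"turn": 0},
])

```text
time_s: 6.02
eef_pos: [0.4939, -0.017, 0.128]
eef_rot: [0.0, 0.936, 0.351, 0.001]
wrist_force: [-6.5, 3.3, 19.1]
opening: 0.003
```

Run:
```python
from h import *
print(where())
p,d,c=cam("side");overlay("side",p,c,np.radians(0),0,"pics/side5o.png",(180,310,200,320),5)
W=cloud(d,c)
```

```text
(array([ 6.0167e+00, -2.7100e-02,  9.0000e-04,  1.2800e-01]), array([-6.8, -2.8, 19.1]), 0.002505203834753843)
```

View pics/side5o.png

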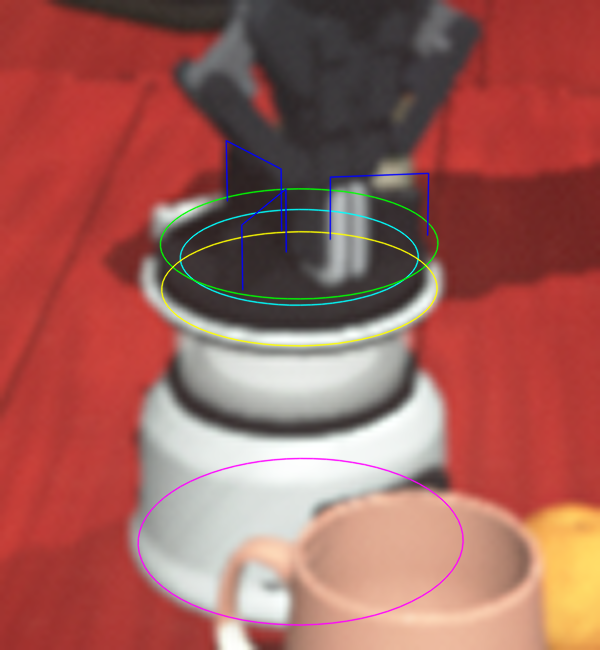

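Call:
move_arm([
  {"tx": 0,"ty": 0,"tz": -0.02,"turn": 0},
  {"tx": 0,"ty": 0,"tz": -0.05,"turn": 0},
  {"tx": 0,"ty": 0,"tz": -0.09,"turn": 0},
  {"tx": 0,"ty": -0.04,"tz": -0.09,"turn": 0},
  {"tx": 0,"ty": -0.08,"tz": -0.09,"turn": 0},
  {"tx": 0,"ty": -0.12,"tz": -0.09,"turn": 0},
  {"tx": 0,"ty": -0.12,"tz": -0.09,"turn": 0},
])

```text
time_s: 6.65
eef_pos: [0.4101, 0.0771, 0.2153]
eef_rot: [-0.001, 0.936, 0.353, -0.001]
wrist_force: [0.1, -1.0, -0.3]
opening: 0.003
```

Run:
```python
from h import *
print(where())
for n,b in {"side":(180,310,200,320),"top":(130,280,140,300)}.items():
    p,d,c=cam(n); np.savez(n+"6.npz",p=p,d=d)
    overlay(n,p,c,0,0,f"pics/{n}6o.png",b,4.5 if n=='side' else 3.9)
    W=cloud(d,c)
    m=(W[...,2]>.10)&(W[...,2]<.165)&(np.hypot(W[...,0]-.511,W[...,1]+.038)<.06)
    print(n,m.sum(),np.histogram(W[m][:,2],bins=np.arange(.1,.166,.005)))
```

```text
(array([ 6.650e+00, -1.530e-01, -4.000e-04,  2.153e-01]), array([ 0.8, -0.6, -0.3]), 0.002758098813599486)
side 1830 (array([104,  47,  73,  98, 189, 260, 444, 113, 113, 122, 134, 133,   0]), array([0.1  , 0.105, 0.11 , 0.115, 0.12 , 0.125, 0.13 , 0.135, 0.14 ,
       0.145, 0.15 , 0.155, 0.16 , 0.165]))
top 2086 (array([  0,   0,   0, 105, 120, 702, 781,  26,  16,  17, 122, 196,   1]), array([0.1  , 0.105, 0.11 , 0.115, 0.12 , 0.125, 0.13 , 0.135, 0.14 ,
       0.145, 0.15 , 0.155, 0.16 , 0.165]))
```

View pics/side6o.png

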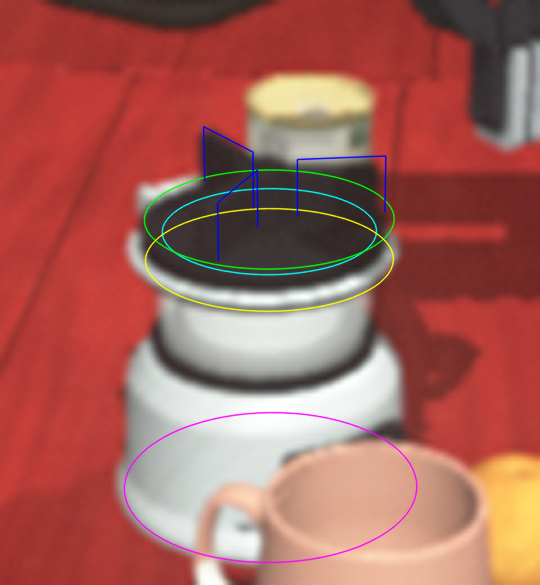

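View pics/top6o.png

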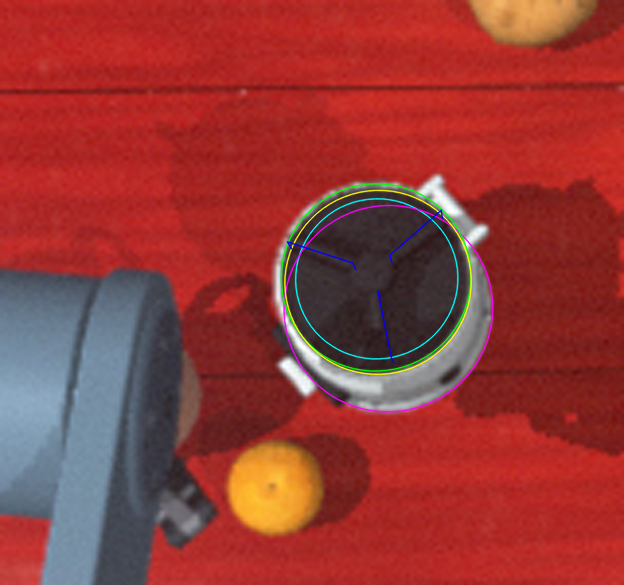

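```bash
cat >> h.py <<'E'
def lidstate(n,p,d,c,fn=None):
    W=cloud(d,c)
    r=np.hypot(W[...,0]-G.cx,W[...,1]-G.cy)
    m=(W[...,2]>.122)&(W[...,2]<.14)&(r<.045)
    P=W[m];A=np.c_[P[:,0]-G.cx,P[:,1]-G.cy,np.ones(len(P))]
    for _ in range(4):
        s=np.linalg.lstsq(A,P[:,2],rcond=None)[0];e=abs(A@s-P[:,2]);k=e<.002;A,P=A[k],P[k]
    u=np.array([np.cos(G.yaw),np.sin(G.yaw)])
    print(n,len(P),"z0",s[2].round(4),"slope along hinge x (deg)",np.degrees(-s[:2]@u).round(2),"across",np.degrees(s[:2]@[-u[1],u[0]]).round(2))
    m=(W[...,2]>.150)&(W[...,2]<.163)&(r<.055)&(r>.022)
    a=np.degrees(np.arctan2(W[...,1]-G.cy,W[...,0]-G.cx)-G.yaw)[m]%360
    h=np.histogram(a,bins=np.arange(0,361,10))[0];print({int(i*10):int(v) for i,v in enumerate(h) if v})
    ph=np.angle(np.mean(np.exp(3j*np.radians(a))))/3;print("rib phase mod120 deg",np.degrees(ph).round(1))
E
python3 - <<'E'
from h import *
for n in("side","top"):
    f=np.load(n+"6.npz");lidstate(n,f['p'],f['d'],viewer.get_calibration(n))
p=np.load("top6.npz")['p'][165:245,195:275,::-1]
cv2.imwrite("pics/top6e.png",cv2.convertScaleAbs(cv2.resize(p,None,fx=7,fy=7,interpolation=cv2.INTER_CUBIC),alpha=2.5))
E
```

```text
side 223 z0 0.132 slope along hinge x (deg) -1.33 across -2.62
{0: 26, 10: 10, 100: 2, 110: 48, 120: 11, 210: 2, 220: 43, 230: 7, 350: 3}
rib phase mod120 deg -4.6
top 643 z0 0.1303 slope along hinge x (deg) -0.36 across 0.23
{0: 7, 100: 3, 110: 33, 120: 18, 220: 7, 230: 41, 240: 9, 340: 6, 350: 38}
rib phase mod120 deg -4.2
```

View pics/top6e.png

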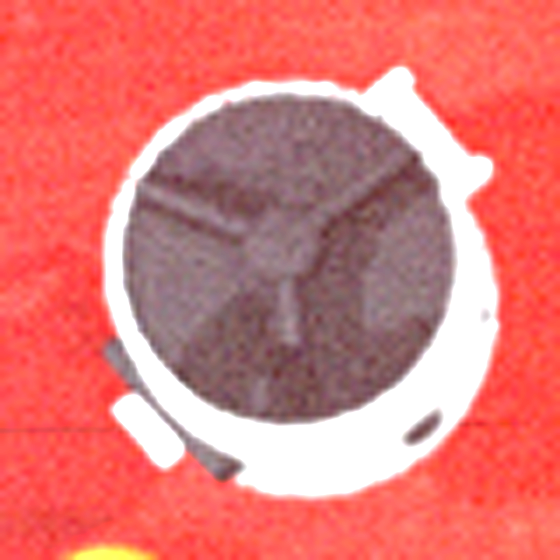

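The lid lies level (slope 0.36°, face at z≈0.130), so it is shut. The ribs show in the enlarged top crop at about (165,200), (385,185) and (290,320). Next is the push on the 120° rib with closed fingers.

```bash
cat >> h.py <<'E'
def target(alpha,r,off,z):
    a=np.radians(alpha); x=r*np.cos(a)-off*np.sin(a); y=r*np.sin(a)+off*np.cos(a)
    D,yaw=delta(x,y,z); print("delta",D.round(4),"turn",round((yaw-np.degrees(G.yaw)-alpha+180)%360-180,2),"q6",np.degrees(get_obs()['q'][5]).round(1))
E
python3 - <<'E'
from h import *
target(118,.034,.022,.215); print(where())
E
```

```text
delta [0.0189 0.1131 0.0013] turn -27.83 q6 -47.4
(array([ 6.750e+00, -1.484e-01,  5.000e-04,  2.161e-01]), array([1.6, 0.4, 0. ]), 0.0009312241187016436)
```

Call:
move_arm([
  {"tx": 0.006,"ty": 0.035,"tz": 0,"turn": -7},
  {"tx": 0.012,"ty": 0.07,"tz": 0,"turn": -14},
  {"tx": 0.019,"ty": 0.1,"tz": 0,"turn": -21},
  {"tx": 0.019,"ty": 0.113,"tz": 0,"turn": -28},
  {"tx": 0.019,"ty": 0.113,"tz": 0,"turn": -28},
  {"tx": 0.019,"ty": 0.113,"tz": 0,"turn": -28},
  {"tx": 0.019,"ty": 0.113,"tz": 0.02,"turn": -28},
  {"tx": 0.019,"ty": 0.113,"tz": 0.04,"turn": -28},
  {"tx": 0.019,"ty": 0.113,"tz": 0.045,"turn": -28},
])

```text
time_s: 7.5
eef_pos: [0.5005, 0.0014, 0.1679]
eef_rot: [-0.002, 0.824, 0.566, -0.002]
wrist_force: [-1.0, -0.3, -0.9]
opening: 0.007
```

Run:
```python
from h import *
target(118,.034,.022,.134); print(where())
p,d,c=cam("side");overlay("side",p,c,0,0,"pics/side7o.png",(150,310,200,320),3.7)
```

```text
delta [0.0009 0.002  0.0339] turn -0.14 q6 -82.4
(array([ 7.5   , -0.0366,  0.018 ,  0.1679]), array([-0.4, -1. , -0.9]), 0.0067822512753078976)
```

View pics/side7o.png

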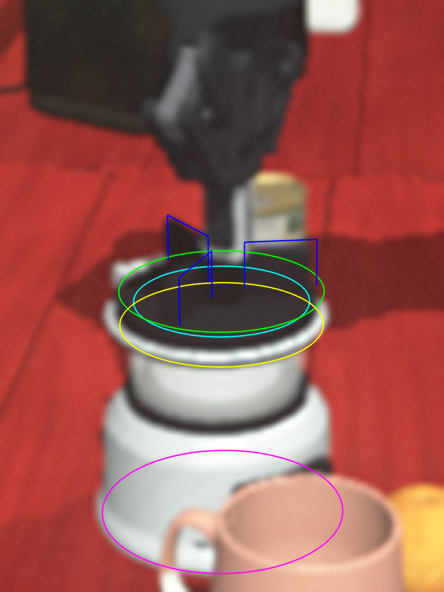

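Call:
move_arm([
  {"tx": 0.0,"ty": 0.001,"tz": 0.015,"turn": 0},
  {"tx": 0.0,"ty": 0.001,"tz": 0.028,"turn": 0},
  {"tx": 0.0,"ty": 0.001,"tz": 0.035,"turn": 0},
  {"tx": 0.0,"ty": 0.001,"tz": 0.035,"turn": 0},
])

```text
time_s: 7.88
eef_pos: [0.5029, 0.0007, 0.135]
eef_rot: [-0.001, 0.824, 0.567, -0.001]
wrist_force: [0.1, 0.3, 0.2]
opening: -0.002
```

```bash
cat >> h.py <<'E'
def arc(betas,r=.034,off=.022):
    for b in betas:
        c,s=np.cos(np.radians(b)),np.sin(np.radians(b))
        print('{"tx": %.4f, "ty": %.4f, "tz": 0, "turn": %g},'%(r*c+off*s-r,r*s-off*c+off,b))
def polar():
    o=get_obs();w,f,_=where();a=np.degrees(np.arctan2(w[2],w[1]));q=o['eef_rot'];Rm=R.from_quat([q[1],q[2],q[3],q[0]]).as_matrix()
    print("t",w[0],"r",np.hypot(w[1],w[2]).round(4),"ang",a.round(1),"z",w[3],"toolyaw",np.degrees(np.arctan2(Rm[1,0],Rm[0,0])-G.yaw).round(1),"F tool axes",(Rm.T@o['wrist_force']).round(1),"tau",(Rm.T@o['torque']).round(2))
E
python3 - <<'E'
from h import *
target(118,.034,.022,.134);polar()
arc(range(4,61,4))
E
```

```text
delta [ 0.0007 -0.0006  0.001 ] turn -0.02 q6 -82.5
t 7.8833 r 0.0396 ang 150.7 z 0.135 toolyaw 118.0 F tool axes [ 0.4 -0.  -0.2] tau [ 0.01 -0.03 -0.04]
{"tx": 0.0015, "ty": 0.0024, "tz": 0, "turn": 4},
{"tx": 0.0027, "ty": 0.0049, "tz": 0, "turn": 8},
{"tx": 0.0038, "ty": 0.0075, "tz": 0, "turn": 12},
{"tx": 0.0047, "ty": 0.0102, "tz": 0, "turn": 16},
{"tx": 0.0055, "ty": 0.0130, "tz": 0, "turn": 20},
{"tx": 0.0060, "ty": 0.0157, "tz": 0, "turn": 24},
{"tx": 0.0063, "ty": 0.0185, "tz": 0, "turn": 28},
{"tx": 0.0065, "ty": 0.0214, "tz": 0, "turn": 32},
{"tx": 0.0064, "ty": 0.0242, "tz": 0, "turn": 36},
{"tx": 0.0062, "ty": 0.0270, "tz": 0, "turn": 40},
{"tx": 0.0057, "ty": 0.0298, "tz": 0, "turn": 44},
{"tx": 0.0051, "ty": 0.0325, "tz": 0, "turn": 48},
{"tx": 0.0043, "ty": 0.0352, "tz": 0, "turn": 52},
{"tx": 0.0033, "ty": 0.0379, "tz": 0, "turn": 56},
{"tx": 0.0021, "ty": 0.0404, "tz": 0, "turn": 60},
```

Call:
move_arm([
  {"tx": 0.0015,"ty": 0.0025,"tz": 0,"turn": 4},
  {"tx": 0.0025,"ty": 0.005,"tz": 0,"turn": 8},
  {"tx": 0.004,"ty": 0.0075,"tz": 0,"turn": 12},
  {"tx": 0.0045,"ty": 0.01,"tz": 0,"turn": 16},
  {"tx": 0.0055,"ty": 0.013,"tz": 0,"turn": 20},
  {"tx": 0.006,"ty": 0.0155,"tz": 0,"turn": 24},
  {"tx": 0.0065,"ty": 0.0185,"tz": 0,"turn": 28},
  {"tx": 0.0065,"ty": 0.0215,"tz": 0,"turn": 32},
  {"tx": 0.0065,"ty": 0.024,"tz": 0,"turn": 36},
  {"tx": 0.006,"ty": 0.027,"tz": 0,"turn": 40},
])

```text
time_s: 8.72
eef_pos: [0.5309, -0.0033, 0.1367]
eef_rot: [-0.0, 0.968, 0.25, -0.0]
wrist_force: [-1.8, 1.3, -1.1]
opening: 0.0
```

Run:
```python
from h import *
polar()
p,d,c=cam("side");overlay("side",p,c,0,np.radians(-30),"pics/side8o.png",(150,310,200,320),3.7);lidstate("side",p,d,c)
```

```text
t 8.7167 r 0.04 ang 109.0 z 0.1367 toolyaw 77.8 F tool axes [-1.  -2.   1.1] tau [ 0.32 -0.28  0.03]
side 166 z0 0.1328 slope along hinge x (deg) -2.44 across -3.26
{80: 12, 90: 11, 100: 22, 110: 34, 120: 29, 180: 12, 190: 43, 200: 7, 320: 6, 330: 4}
rib phase mod120 deg -23.1
```

View pics/side8o.png

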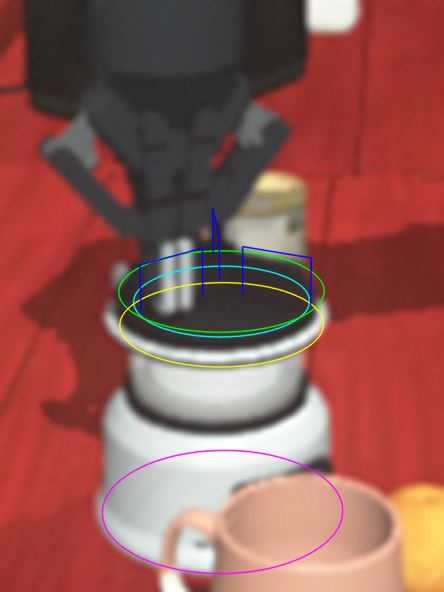

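Call:
move_arm([
  {"tx": 0.0015,"ty": 0.0025,"tz": 0,"turn": 4},
  {"tx": 0.0025,"ty": 0.005,"tz": 0,"turn": 8},
  {"tx": 0.004,"ty": 0.0075,"tz": 0,"turn": 12},
  {"tx": 0.0045,"ty": 0.01,"tz": 0,"turn": 16},
  {"tx": 0.0055,"ty": 0.013,"tz": 0,"turn": 20},
  {"tx": 0.006,"ty": 0.0155,"tz": 0,"turn": 24},
  {"tx": 0.0065,"ty": 0.0185,"tz": 0,"turn": 28},
  {"tx": 0.0065,"ty": 0.0215,"tz": 0,"turn": 32},
  {"tx": 0.0065,"ty": 0.024,"tz": 0,"turn": 36},
  {"tx": 0.006,"ty": 0.027,"tz": 0,"turn": 40},
])

```text
time_s: 9.6
eef_pos: [0.5496, -0.0238, 0.1366]
eef_rot: [-0.0, 0.995, -0.096, -0.0]
wrist_force: [-1.6, 1.3, -0.6]
opening: -0.003
```

Run:
```python
from h import *
polar()
p,d,c=cam("side");overlay("side",p,c,0,np.radians(-70),"pics/side9o.png",(150,310,200,320),3.7);lidstate("side",p,d,c)
```

```text
t 9.6 r 0.0411 ang 69.1 z 0.1366 toolyaw 37.9 F tool axes [-1.8 -1.   0.6] tau [ 0.26 -0.29  0.05]
side 269 z0 0.1311 slope along hinge x (deg) -1.41 across -0.19
{40: 1, 50: 7, 60: 8, 70: 30, 80: 52, 140: 6, 150: 36, 160: 13, 270: 13, 280: 23, 290: 3}
rib phase mod120 deg 57.9
```

View pics/side9o.png

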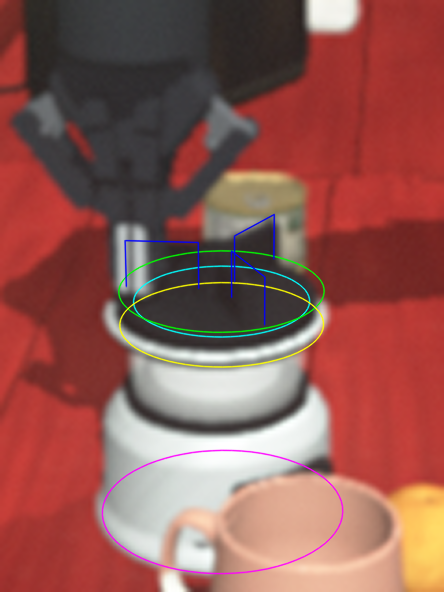

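Call:
move_arm([
  {"tx": 0.0015,"ty": 0.0025,"tz": 0,"turn": 4},
  {"tx": 0.0025,"ty": 0.005,"tz": 0,"turn": 8},
  {"tx": 0.004,"ty": 0.0075,"tz": 0,"turn": 12},
  {"tx": 0.0045,"ty": 0.01,"tz": 0,"turn": 16},
  {"tx": 0.0055,"ty": 0.013,"tz": 0,"turn": 20},
])

```text
time_s: 10.07
eef_pos: [0.5528, -0.0376, 0.1366]
eef_rot: [-0.0, 0.964, -0.266, 0.0]
wrist_force: [-0.0, 2.2, -0.5]
opening: 0.002
```

Run:
```python
from h import *
polar()
```

```text
t 10.0667 r 0.0418 ang 49.4 z 0.1366 toolyaw 18.0 F tool axes [-1.2 -1.9  0.5] tau [ 0.24 -0.26 -0.09]
```

Call:
move_arm([
  {"tx": 0.0015,"ty": 0.0025,"tz": 0,"turn": 4},
  {"tx": 0.0025,"ty": 0.005,"tz": 0,"turn": 8},
  {"tx": 0.004,"ty": 0.0075,"tz": 0,"turn": 12},
  {"tx": 0.0045,"ty": 0.01,"tz": 0,"turn": 16},
  {"tx": 0.0055,"ty": 0.013,"tz": 0,"turn": 20},
])

```text
time_s: 10.48
eef_pos: [0.5511, -0.0517, 0.1367]
eef_rot: [-0.0, 0.903, -0.43, 0.001]
wrist_force: [-0.4, 1.8, -0.6]
opening: -0.001
```

Run:
```python
from h import *
polar()
```

```text
t 10.4833 r 0.0424 ang 30.0 z 0.1367 toolyaw -2.0 F tool axes [-1.6 -0.8  0.6] tau [ 0.29 -0.26  0.03]
```

Call:
move_arm([
  {"tx": 0.001,"ty": 0.0025,"tz": 0,"turn": 4},
  {"tx": 0.0015,"ty": 0.005,"tz": 0,"turn": 8},
  {"tx": 0.0025,"ty": 0.0075,"tz": 0,"turn": 12},
  {"tx": 0.003,"ty": 0.01,"tz": 0,"turn": 16},
  {"tx": 0.0035,"ty": 0.013,"tz": 0,"turn": 20},
])

```text
time_s: 10.9
eef_pos: [0.544, -0.0633, 0.1371]
eef_rot: [-0.001, 0.815, -0.58, 0.002]
wrist_force: [2.7, -0.5, -1.2]
opening: -0.003
```

Run:
```python
from h import *
polar()
```

```text
t 10.9 r 0.0416 ang 11.4 z 0.1371 toolyaw -22.0 F tool axes [ 1.4 -2.3  1.2] tau [ 0.39  0.14 -0.02]
```

Call:
move_arm([
  {"tx": 0.0015,"ty": 0.0025,"tz": 0,"turn": 4},
  {"tx": 0.0025,"ty": 0.005,"tz": 0,"turn": 8},
  {"tx": 0.0035,"ty": 0.0075,"tz": 0,"turn": 12},
  {"tx": 0.0045,"ty": 0.01,"tz": 0,"turn": 16},
  {"tx": 0.005,"ty": 0.013,"tz": 0,"turn": 20},
])

```text
time_s: 11.32
eef_pos: [0.5334, -0.0726, 0.1372]
eef_rot: [0.001, -0.701, 0.713, -0.002]
wrist_force: [1.3, -0.7, -0.9]
opening: 0.002
```

Run:
```python
from h import *
polar()
p,d,c=cam("side");overlay("side",p,c,0,np.radians(-155),"pics/side10o.png",(150,310,200,320),3.7);lidstate("side",p,d,c)
```

```text
t 11.3167 r 0.0412 ang -8.2 z 0.1372 toolyaw -42.0 F tool axes [ 0.7 -1.3  0.9] tau [ 0.4   0.23 -0.01]
side 169 z0 0.1348 slope along hinge x (deg) -5.53 across -4.1
{0: 21, 10: 25, 80: 20, 90: 50, 100: 4, 180: 4, 190: 36, 200: 24, 320: 4, 330: 19, 340: 10, 350: 13}
rib phase mod120 deg -24.7
```

View pics/side10o.png

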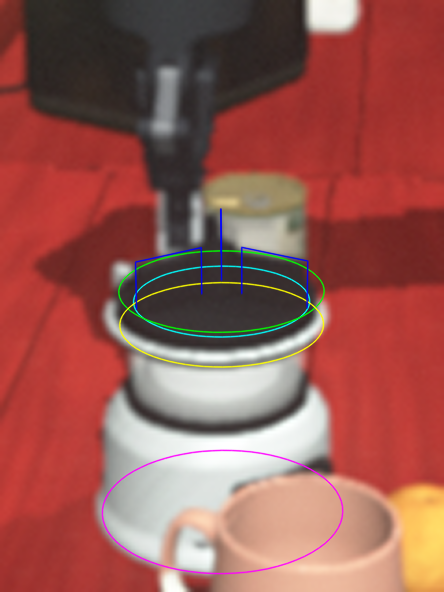

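Call:
move_arm([
  {"tx": 0.0015,"ty": 0.0025,"tz": 0,"turn": 4},
  {"tx": 0.0025,"ty": 0.005,"tz": 0,"turn": 8},
  {"tx": 0.0035,"ty": 0.0075,"tz": 0,"turn": 12},
])

```text
time_s: 11.62
eef_pos: [0.527, -0.0763, 0.1374]
eef_rot: [0.002, -0.623, 0.782, -0.003]
wrist_force: [7.4, -1.8, -3.0]
opening: -0.003
```

Run:
```python
from h import *
polar()
```

```text
t 11.6167 r 0.0415 ang -18.4 z 0.1374 toolyaw -54.0 F tool axes [ 0.1 -7.6  3. ] tau [ 1.32  0.12 -0.06]
```

Call:
move_arm([
  {"tx": 0.0015,"ty": 0.0025,"tz": 0,"turn": 4},
  {"tx": 0.0025,"ty": 0.005,"tz": 0,"turn": 8},
])

```text
time_s: 11.78
eef_pos: [0.5216, -0.0781, 0.1375]
eef_rot: [0.002, -0.567, 0.823, -0.003]
wrist_force: [6.5, -4.7, -3.3]
opening: 0.0
```

Run:
```python
from h import *
polar()
```

```text
t 11.7833 r 0.0415 ang -26.2 z 0.1375 toolyaw -62.0 F tool axes [ 2.1 -7.7  3.3] tau [ 1.32  0.3  -0.06]
```

Call:
move_arm([
  {"tx": 0.0015,"ty": 0.0025,"tz": 0,"turn": 4},
  {"tx": 0.0025,"ty": 0.005,"tz": 0,"turn": 8},
])

```text
time_s: 11.95
eef_pos: [0.5193, -0.0798, 0.1382]
eef_rot: [0.005, -0.508, 0.861, -0.006]
wrist_force: [24.4, -9.0, -15.5]
opening: -0.004
```

Run:
```python
from h import *
polar();print(np.degrees(get_obs()['q'][5]))
```

```text
t 11.95 r 0.0426 ang -29.9 z 0.1382 toolyaw -70.0 F tool axes [ -3.9 -25.5  15.9] tau [ 4.19 -0.77 -0.08]
97.18085636936493
```

Call:
move_arm([
  {"tx": 0.0005,"ty": 0.0015,"tz": 0,"turn": 1},
  {"tx": 0.0005,"ty": 0.0025,"tz": 0,"turn": 2},
  {"tx": 0.0005,"ty": 0.0025,"tz": 0,"turn": 2},
])

```text
time_s: 12.2
eef_pos: [0.5189, -0.0801, 0.1386]
eef_rot: [0.006, -0.494, 0.869, -0.008]
wrist_force: [27.1, -9.7, -17.7]
opening: 0.006
```

Run:
```python
from h import *
polar()
p,d,c=cam("side");overlay("side",p,c,0,np.radians(-175),"pics/side11o.png",(150,310,200,320),3.7);lidstate("side",p,d,c)
```

```text
t 12.2 r 0.0428 ang -30.5 z 0.1386 toolyaw -71.9 F tool axes [ -5.4 -27.9  18.3] tau [ 4.69 -0.89 -0.15]
side 170 z0 0.1326 slope along hinge x (deg) -2.99 across -0.53
{60: 6, 70: 64, 80: 4, 160: 3, 170: 40, 180: 20, 190: 1, 300: 15, 310: 18, 320: 17, 330: 12, 340: 25, 350: 17}
rib phase mod120 deg -44.5
```

View pics/side11o.png

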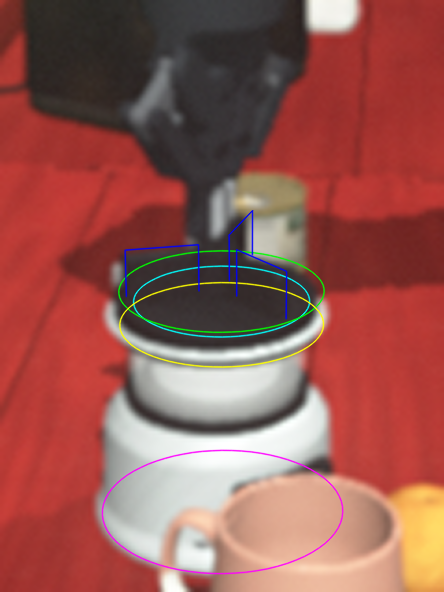

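Call:
move_arm([
  {"tx": 0,"ty": 0.001,"tz": 0.001,"turn": 0},
  {"tx": 0,"ty": 0.002,"tz": 0.002,"turn": 0},
  {"tx": 0,"ty": 0.002,"tz": 0.002,"turn": 0},
])

```text
time_s: 12.5
eef_pos: [0.5187, -0.0801, 0.138]
eef_rot: [0.007, -0.495, 0.869, -0.01]
wrist_force: [27.2, -12.2, -13.0]
opening: -0.001
```

Run:
```python
from h import *
polar()
```

```text
t 12.5 r 0.0428 ang -30.8 z 0.138 toolyaw -71.8 F tool axes [ -3.4 -29.3  13.7] tau [ 4.85 -0.58 -0.12]
```

The stiff stretch (about 8 N) began near tool angle −15°. Now about 29 N doesn't move the tip, which points to the dead stop. I'll back off, look, and then push again on another rib as a check.

Call:
move_arm([
  {"tx": 0,"ty": -0.005,"tz": 0,"turn": 0},
  {"tx": 0,"ty": -0.012,"tz": 0,"turn": 0},
  {"tx": 0,"ty": -0.012,"tz": -0.03,"turn": 0},
  {"tx": 0,"ty": -0.012,"tz": -0.06,"turn": 0},
  {"tx": 0,"ty": -0.012,"tz": -0.08,"turn": 0},
  {"tx": 0,"ty": -0.012,"tz": -0.08,"turn": 0},
])

```text
time_s: 13.0
eef_pos: [0.5226, -0.0826, 0.2196]
eef_rot: [0.003, -0.495, 0.869, -0.004]
wrist_force: [0.9, -0.6, 0.3]
opening: 0.003
```

Run:
```python
from h import *
polar()
target(118,.13,.08,.216)
```

```text
t 13.0 r 0.0462 ang -26.5 z 0.2196 toolyaw -71.8 F tool axes [ 0.1 -1.  -0.3] tau [ 0.03 -0.01  0.01]
delta [-0.147   0.1337  0.0026] turn 170.22 q6 98.8
```

Run:
```python
from h import *
print(delta(-.15,0,.216))
```

```text
(array([-0.07939788,  0.17524134,  0.00212505]), np.float64(-120.67631738727403))
```

Call:
move_arm([
  {"tx": -0.01,"ty": 0.02,"tz": 0,"turn": -7},
  {"tx": -0.02,"ty": 0.04,"tz": 0,"turn": -14},
  {"tx": -0.03,"ty": 0.06,"tz": 0,"turn": -21},
  {"tx": -0.04,"ty": 0.08,"tz": 0,"turn": -28},
  {"tx": -0.05,"ty": 0.1,"tz": 0,"turn": -35},
  {"tx": -0.06,"ty": 0.12,"tz": 0,"turn": -42},
  {"tx": -0.07,"ty": 0.15,"tz": 0,"turn": -49},
  {"tx": -0.079,"ty": 0.175,"tz": 0,"turn": -56},
  {"tx": -0.079,"ty": 0.175,"tz": 0,"turn": -63},
  {"tx": -0.079,"ty": 0.175,"tz": 0,"turn": -70},
  {"tx": -0.079,"ty": 0.175,"tz": 0,"turn": -77},
  {"tx": -0.079,"ty": 0.175,"tz": 0,"turn": -84},
  {"tx": -0.079,"ty": 0.175,"tz": 0,"turn": -91},
  {"tx": -0.079,"ty": 0.175,"tz": 0,"turn": -98},
  {"tx": -0.079,"ty": 0.175,"tz": 0,"turn": -105},
  {"tx": -0.079,"ty": 0.175,"tz": 0,"turn": -112},
  {"tx": -0.079,"ty": 0.175,"tz": 0,"turn": -119},
  {"tx": -0.079,"ty": 0.175,"tz": 0,"turn": -126},
  {"tx": -0.079,"ty": 0.175,"tz": 0,"turn": -133},
  {"tx": -0.079,"ty": 0.175,"tz": 0,"turn": -140},
])

```text
time_s: 14.67
eef_pos: [0.4097, 0.076, 0.2136]
eef_rot: [0.0, 0.985, 0.171, -0.0]
wrist_force: [0.0, -0.2, 0.7]
opening: 0.004
```

Run:
```python
from h import *
polar()
for n,b in {"side":(150,310,200,320),"top":(130,280,140,300)}.items():
    p,d,c=cam(n); np.savez(n+"12.npz",p=p,d=d);lidstate(n,p,d,c)
    if n=='side':overlay(n,p,c,0,np.radians(-172),f"pics/{n}12o.png",b,3.7)
p=np.load("top12.npz")['p'][165:245,195:275,::-1]
cv2.imwrite("pics/top12e.png",cv2.convertScaleAbs(cv2.resize(p,None,fx=7,fy=7,interpolation=cv2.INTER_CUBIC),alpha=2.5))
```

```text
t 14.6667 r 0.1525 ang -179.5 z 0.2136 toolyaw 68.5 F tool axes [-0.   0.2 -0.7] tau [-0.01  0.   -0.01]
side 166 z0 0.1329 slope along hinge x (deg) -3.96 across -1.06
{60: 3, 70: 58, 80: 13, 170: 27, 180: 33, 190: 2, 300: 7, 310: 13, 320: 3}
rib phase mod120 deg -49.6
top 653 z0 0.1301 slope along hinge x (deg) -0.12 across -0.1
{60: 19, 70: 31, 80: 2, 180: 21, 190: 36, 200: 1, 300: 26, 310: 27}
rib phase mod120 deg -48.7
```

View pics/top12e.png

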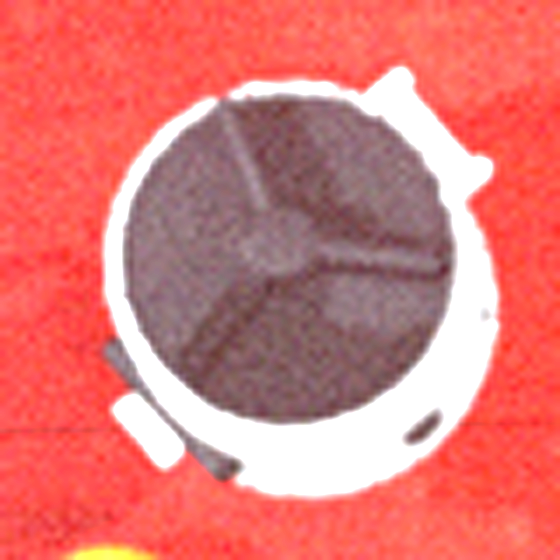

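View pics/side12o.png

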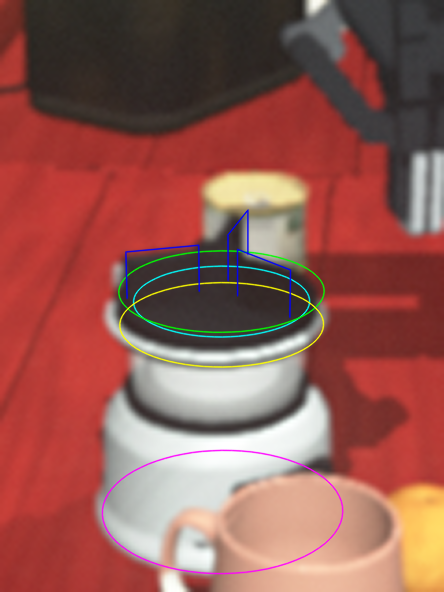

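The top crop now shows the ribs at (245,155), (380,262) and (210,340), about 164° clockwise of the start, with the lid level to 0.1°. As a check, I'll push a fresh rib (at ~71°).

Run:
```python
from h import *
target(71,.036,.024,.134)
```

```text
delta [0.0926 0.1154 0.0796] turn -2.76 q6 -25.2
```

Call:
move_arm([
  {"tx": 0.025,"ty": 0.03,"tz": 0,"turn": -2.5},
  {"tx": 0.05,"ty": 0.06,"tz": 0,"turn": -2.5},
  {"tx": 0.075,"ty": 0.09,"tz": 0,"turn": -2.5},
  {"tx": 0.0925,"ty": 0.115,"tz": 0,"turn": -2.5},
  {"tx": 0.0925,"ty": 0.115,"tz": 0,"turn": -2.5},
  {"tx": 0.0925,"ty": 0.115,"tz": 0,"turn": -2.5},
  {"tx": 0.0925,"ty": 0.115,"tz": 0.03,"turn": -2.5},
  {"tx": 0.0925,"ty": 0.115,"tz": 0.055,"turn": -2.5},
  {"tx": 0.0925,"ty": 0.115,"tz": 0.07,"turn": -2.5},
  {"tx": 0.0925,"ty": 0.115,"tz": 0.08,"turn": -2.5},
  {"tx": 0.0925,"ty": 0.115,"tz": 0.08,"turn": -2.5},
])

```text
time_s: 15.68
eef_pos: [0.5331, -0.0014, 0.1319]
eef_rot: [-0.001, 0.982, 0.187, -0.002]
wrist_force: [0.1, -0.0, 0.6]
opening: 0.001
```

Run:
```python
from h import *
polar();target(71,.036,.024,.134)
```

```text
t 15.6833 r 0.0428 ang 107.8 z 0.1319 toolyaw 70.5 F tool axes [ 0.1  0.1 -0.6] tau [0.06 0.02 0.04]
delta [ 0.0017  0.0016 -0.0021] turn -0.49 q6 -34.5
```

Call:
move_arm([
  {"tx": 0,"ty": 0.002,"tz": 0,"turn": 0},
  {"tx": 0,"ty": 0.004,"tz": 0,"turn": 0},
  {"tx": 0,"ty": 0.006,"tz": 0,"turn": 0},
  {"tx": 0,"ty": 0.008,"tz": 0,"turn": 0},
  {"tx": 0,"ty": 0.01,"tz": 0,"turn": 0},
])

```text
time_s: 16.1
eef_pos: [0.5386, -0.0093, 0.135]
eef_rot: [-0.002, 0.982, 0.187, 0.0]
wrist_force: [-5.4, 17.8, 11.0]
opening: 0.002
```

Run:
```python
from h import *
polar();target(71,.036,.024,.134)
```

```text
t 16.1 r 0.0398 ang 95.1 z 0.135 toolyaw 70.5 F tool axes [  1.5 -18.6 -10.9] tau [2.79 0.09 0.  ]
delta [-0.0004 -0.0078  0.0011] turn -0.5 q6 -35.5
```

Call:
move_arm([
  {"tx": 0,"ty": 0.0015,"tz": -0.001,"turn": 0},
  {"tx": 0,"ty": 0.003,"tz": -0.001,"turn": 0},
  {"tx": 0,"ty": 0.004,"tz": -0.001,"turn": 0},
  {"tx": 0,"ty": 0.004,"tz": -0.001,"turn": 0},
])

```text
time_s: 16.43
eef_pos: [0.5385, -0.0099, 0.1352]
eef_rot: [-0.005, 0.982, 0.188, -0.001]
wrist_force: [-7.5, 22.1, 9.0]
opening: -0.0
```

Run:
```python
from h import *
polar();target(71,.036,.024,.134)
```

```text
t 16.4333 r 0.0393 ang 94.5 z 0.1352 toolyaw 70.5 F tool axes [  1.2 -23.4  -8.7] tau [3.71 0.36 0.  ]
delta [-0.0002 -0.0083  0.0013] turn -0.45 q6 -35.9
```

The tip moved 0.5 mm for 4 mm commanded, at 23 N: dead stop confirmed. I'll back off and clear the scene.

Call:
move_arm([
  {"tx": 0,"ty": -0.006,"tz": 0,"turn": 0},
  {"tx": 0,"ty": -0.014,"tz": 0,"turn": 0},
  {"tx": 0,"ty": -0.014,"tz": -0.03,"turn": 0},
  {"tx": 0,"ty": -0.014,"tz": -0.06,"turn": 0},
  {"tx": 0,"ty": -0.014,"tz": -0.09,"turn": 0},
  {"tx": -0.04,"ty": -0.04,"tz": -0.1,"turn": 0},
  {"tx": -0.06,"ty": -0.07,"tz": -0.1,"turn": 0},
  {"tx": -0.09,"ty": -0.1,"tz": -0.1,"turn": 0},
  {"tx": -0.09,"ty": -0.125,"tz": -0.1,"turn": 0},
  {"tx": -0.09,"ty": -0.125,"tz": -0.1,"turn": 0},
  {"tx": -0.09,"ty": -0.125,"tz": -0.1,"turn": 0},
])

```text
time_s: 17.35
eef_pos: [0.4105, 0.0681, 0.2357]
eef_rot: [0.001, 0.982, 0.188, 0.001]
wrist_force: [0.4, -1.2, -0.4]
opening: -0.0
```

Run:
```python
from h import *
polar()
for n in("side","top"):
    p,d,c=cam(n);lidstate(n,p,d,c);cv2.imwrite(f"pics/{n}13.png",p[:,:,::-1])
```

```text
t 17.35 r 0.1461 ang -177.6 z 0.2357 toolyaw 70.6 F tool axes [-0.   1.3  0.4] tau [-0.02  0.01 -0.02]
side 174 z0 0.1325 slope along hinge x (deg) -3.38 across -0.54
{60: 3, 70: 54, 80: 18, 160: 2, 170: 22, 180: 38, 190: 2, 300: 9, 310: 14, 320: 3}
rib phase mod120 deg -49.6
top 653 z0 0.1302 slope along hinge x (deg) -0.27 across -0.01
{60: 19, 70: 31, 80: 1, 180: 21, 190: 35, 200: 3, 290: 1, 300: 27, 310: 27}
rib phase mod120 deg -48.9
```

View pics/top13.png

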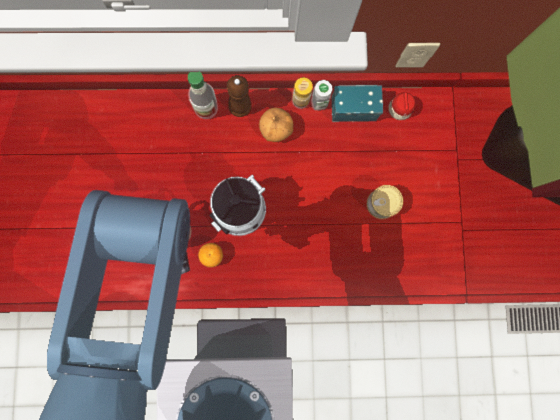

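View pics/side13.png

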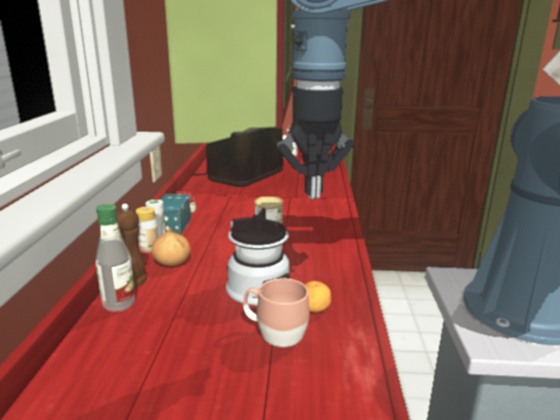

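The lid is shut, and its rib angle is unchanged by the second push (−48.7° to −48.9°). The mug (283,312), mandarin (317,296) and tin (270,210) are at their original pixels in the side view. The gripper hangs free.

Run:
```python
from h import *
print(where()); print(workorder.hand_in())
```

```text
(array([ 1.745e+01, -1.447e-01, -6.000e-03,  2.355e-01]), array([ 0.3,  0.5, -0.4]), -0.0026023527887391595)
the job is handed in; nothing more can be done
None
```

The lid is swung over, pushed fully shut and screwed tight, and the job was handed in at 17.5 s of the 64 s allowed. I used closed fingers throughout: behind the lid to swing it, on top to press it shut with about 19 N, and against a rib to turn it clockwise.

- **Turning:** the lid turned about 164°. It took about 2 N at first, then about 8 N in the stiffer stretch. It then stopped dead, with no movement at about 29 N.
- **Second push:** a push of 23 N on another rib moved the fingertip only 0.5 mm and left the rib angle unchanged (−48.7° before, −48.9° after).
- **Level:** the top camera shows the lid flat to within 0.3°, with its face at 130 mm. The side camera's fit gave a tilt of about 3°, but it sees the face at a grazing angle and its readings scattered, so I relied on the top camera.
- **Other items:** the mug, mandarin and tin are where they were in the side view. The gripper was clear of everything at hand-in.

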